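# Pack the field kit: sprung sensor first, measuring cylinder over it

### The job

Pack the field kit in layers. First fit the steel sensor in the bed of the kit, either way round: push it against the orange spring pusher just far enough that both its ends clear the two low blue end stops, lower it between them and let go, so that it lies fully home in both saddles with the spring pressing on it. Then pick up the graduated cylinder, carry it upright without tipping it and stand it gently on the raised blue stand over the sensor, between the four buttons; leave the two bottles and the red cap where they are.

Things in the scene. Friction and masses are not known exactly. Their poses are not given: they have to be found in the camera images.
- kit: grey base plate of the field kit, fixed on the worktop, 345 x 150 x 6 mm (x -165 to +180, y -75 to +75 mm). Origin on the worktop under the middle of the sensor's bed; x along the bed towards the orange pusher, z up. A thin steel carrying handle stands at y = -68 mm, x -20 to +100 mm, 30 mm high. The bed insert (end stops, V saddles, pusher) sits on the plate, see point bed
- pusher (a joint): compression (m) of the orange spring pusher, an upright plate 44 mm wide, 32 to 62 mm above the worktop, over the stop at the bed's +x end. 0: free, its face at x = +115.5 mm in the bed insert; gives up to 22 mm towards +x, 3 N rising to 7 N. The 245 mm sensor fits between the stops (249 mm apart) only with the pusher pressed in 7 to 11 mm, and reads so when home
- bed (a point): nominal middle of the bed, on the axis of the sensor when home (33.5 mm above worktop); axes as kit. Two low blue end stops, 46 wide, 10 thick, tops 30 mm above worktop, inner faces at x = -122.5 and +126.5 mm; black saddles at x = -62, +72. The bed insert (stops, saddles, pusher together) is set up to 10 mm off nominal along x, differently on each kit: not given, to be felt or seen
- stand (a point): centre of the raised blue stand on the kit, at its top (61 mm above worktop; 92 mm from the bed's middle away from the pusher); axes as kit. Two rails, 55 mm apart and 76 mm long, pass either side of the sensor and carry the cylinder's foot across it; four black buttons 5 mm high, 47 mm from the centre, bound the foot (about 3 mm play)
- sensor_mid (a point): middle of the stainless sensor, a plain tube 47 mm in diameter and 245 mm long, 0.62 kg give or take, lying on the worktop along its own x axis; the point is on its axis. Grasp across the tube, at the middle
- cylinder_mid (a point): point on the axis of the clear graduated cylinder, half-way up (130.5 mm above its underside); 261 mm tall, tube 40 mm in diameter from 25 mm up to the top, six-sided foot 80 x 69 mm and 10 mm thick, 0.08 kg; stands upright, z up along its axis. Tips over easily; grasp the tube in its upper part
- sample_bottle_mid (a point): white sample bottle, 54 mm diameter, 103 mm tall, half-way up; a bystander, leave it
- red_bottle_mid (a point): white bottle with a red cap, 78 mm diameter, 150 mm tall, half-way up; a bystander, leave it
- red_cap_mid (a point): loose red cap, 63 mm diameter, 24 mm high, half-way up; a bystander, leave it

How it is judged:
On the way:
1. the sensor lies home in the bed, the spring pressing on it, before anything goes over it (z of sensor_mid in the frame of kit between 0.0305 and 0.0365 m and horizontal distance between sensor_mid and bed below 0.018 m and angle between the x axis of sensor_mid and the x axis of kit, either way round below 0.04 rad and value of joint pusher between 0.0045 and 0.0135 m and contact force between steel_sensor and the fingers below 0.2 N), for 0.2 s.
At the end, for the whole second after the job is handed in: Sensor home in the bed (axis 33.5 +-3 mm up, within 0.04 rad of and 18 mm from the nominal bed; pusher compressed 4.5 to 13.5 mm); cylinder upright (0.05 rad) with its foot flat on the stand (height +-3 mm, within 14 mm of its centre); both at rest (z of sensor_mid in the frame of kit between 0.0305 and 0.0365 m and horizontal distance between sensor_mid and bed below 0.018 m and angle between the x axis of sensor_mid and the x axis of kit, either way round below 0.04 rad and value of joint pusher between 0.0045 and 0.0135 m and horizontal distance between cylinder_mid and stand below 0.014 m and angle between cylinder_mid's own z axis and vertical below 0.05 rad and z of cylinder_mid in the frame of stand between 0.1275 and 0.1335 m and linear speed of each of cylinder, steel_sensor below 0.02 m/s); the robot touches nothing.
It fails at once if the graduated cylinder is tipped by more than about 30 degrees (angle between cylinder_mid's own z axis and vertical above 0.5 rad).
It fails at once if one of the two bottles or the red cap is displaced by more than 30 mm (distance of any of sample_bottle_mid, red_bottle_mid, red_cap_mid from where it was at the start of the episode above 0.03 m).
It fails at once if the graduated cylinder is banged down on the kit (more than 40 N) (contact force between cylinder and kit above 40 N).
It also fails if it takes over 64 s, if anything falls off the work surface, if the arm or the gripper's body presses on something with over 40 N, if the wrist force passes 120 N, or if a joint passes its speed limit or range.

### The arm

A 6-joint arm with a two-finger parallel gripper is mounted at the origin on a cart in front of the work surface, level with it; the furniture and walls round the work are solid. World frame = base frame: x ahead of the robot, y to its left, z up, the work surface at z = 0. Lengths are in m, angles in rad, forces in N, time in s.
With the tool pointing down it reaches from about 0.25 to 0.85 m from the base axis. Payload 12.5 kg.
Tool frame: the origin (TCP) lies midway between the tips of the shut fingers; the grasp point (between the pads) lies env.grip_point_offset behind it (env.grip_point_offset is the distance from the TCP to the grasp point, in m); z points along the fingers, y is the line along which they close (so a half turn about z gives the same grasp; the last joint's range is limited). The gripper opens to 93 mm and grips with 3 to 60 N. Pads are 15 mm wide; open, the fingers measure 128 mm over their backs; the gripper's body (75 mm by 188 mm) begins 65 mm behind the grasp point.
Start: joints at [-1.278, 0.351, 1.652, -0, 1.139, -0.085], TCP at [0.203, -0.511, 0.219] pointing down, gripper open.
Joint ranges: [-2.75, 2.75], [-0.79, 2.1], [0.01, 2.65], [-1.57, 4.71], [0.07, 3.14], [-2.87, 2.87]. Speed limits (rad/s): [2.22, 2.22, 2.79, 3.14, 3.14, 3.14].

### API

Orientations are given as a unit quaternion [x, y, z, w].
In Python, from plant import env, vision gives the robot as it stands. The module is installed in compiled form; this text tells all that it offers.
- The arm moves only by the tool carry_out, never from a script. Its arguments are lists of equal length, an entry for each row: "grip": the closure, from 0 (fully open) to 1 (shut); "delta_pos": the shift along the tool's x, y, z in units of 60 mm (1.0 is 60 mm), a list of three; "roll": the turn about the tool's z in units of 6 degrees (1.0 is 6 degrees). In form: {"grip": [grip, ...], "delta_pos": [[x, y, z], ...], "roll": [roll, ...]}. A call has 1 to 5 rows; each row shifts and turns the commanded pose from where the row before left it, along the tool's axes as they then stand; what a row does not reach is not made up. A row lasts 1/8 s, in which the tool goes at most 62.5 mm and 10.7 degrees, less where a joint would pass 70% of its speed; a pose out of reach is approached as far as the arm can. A call is refused whole if a number of a shift passes 1 or a number of a turn 1, either way. A call with a gripper value outside its range is refused whole. The fingers move at their own pace and stop on an object; "grip_force" is the grip in N (left out, the last holds). Time passes only in rows, so rows that do not move let the fingers close. It gives the time, the measured TCP pose, the force, the opening and the grip force at its end, in the units of the state.
- env.observe(): the state, without advancing time (a new reading comes with each control period).
- vision.read_camera(name): name is "scene" or "top" or "wrist"; returns the picture (384x512x3 uint8, red, green, blue); there is no depth.
- vision.calibration(name): a dict with "fx", "fy", "cx", "cy" (pixels), "distortion" ([k1, k2, p1, p2, k3] as OpenCV has them; the pictures are not rectified), "pose" (4x4, takes a point from camera to world coordinates); the wrist camera has in their place "tool_from_camera" (4x4, takes a point from camera to tool coordinates, whose origin is the TCP and whose axes are the flange's). Camera axes: x right, y down, z forward; pixel columns grow to the right and rows downward; lengths in m; the calibration is good to about 2 mm. A picture is of the moment at which its call begins: read the wrist's pose just before it. calibration takes no time and is no camera call.
- env.job_done(): hands the job in; it is judged then, once.
The state is a dict: "clock": time; "joint_pos": joint angles; "joint_vel": joint speeds; "joint_efforts": joint torques, N m; "eef_pos": TCP position; "orientation": TCP orientation; "contact_force": force on the tool from outside, world axes, zero at the start; "torque": the same for the moment, N m; "width": opening from 0.0 (shut) to 1.0 (fully open); "grip_force": force on a finger pad.
Only numpy, scipy, OpenCV 4.12 (cv2) and the standard library are available. Lean on these libraries where they do the work, as an engineer would, in place of code of your own. Each camera call takes 0.05 s, during which the arm holds its last target. There are 200 camera calls.

## Working session

There is one attempt and no reset: what is moved stays moved. The work goes in short steps, Python scripts to look and compute and a tool call to move; the robot and the scene stay as the last step left them, time stands still between calls to the robot, and variables do not carry over. Pictures are saved under pics/ and viewed, at most 10 in all, crops included, and the job is handed in when it is done.

Besides the shell and the picture viewer there is one more tool, called after "Emit:" by a JSON object that holds its "method" and its "body", one argument or row to a line. carry_out: Moves the arm, as the interface text tells. Its arguments: {"type":"object","properties":{"grip":{"type":"array","items":{"type":"number"}},"delta_pos":{"type":"array","items":{"type":"array","items":{"type":"number"}}},"roll":{"type":"array","items":{"type":"number"}},"grip_force":{"type":"number"}},"required":["grip","delta_pos","roll"]}

```bash
mkdir -p pics; python3 - <<'E'
from plant import env, vision
import cv2, numpy as np
s=env.observe(); print(s, env.grip_point_offset)
for n in ["scene","top"]:
    im=vision.read_camera(n); cv2.imwrite(f"pics/{n}0.png",im[...,::-1]); c=vision.calibration(n); print(n,c)
print(vision.calibration("wrist"))
E
```

```text
{'clock': 0.0, 'joint_pos': array([-1.27761965e+00,  3.51249438e-01,  1.65242070e+00, -6.87892962e-05,
        1.13910110e+00, -8.46016145e-02]), 'joint_vel': array([-0.00047471,  0.00034573, -0.00056044,  0.00029759, -0.00026825,
        0.00089492]), 'joint_efforts': array([-1.59411929e-04, -4.97318101e+01, -2.85258186e+01,  6.99272775e-02,
        2.57497845e-02, -1.38202481e-04]), 'eef_pos': array([ 0.20277739, -0.51088237,  0.21809549]), 'orientation': array([ 9.82210548e-01,  1.87782033e-01, -9.24053824e-05, -5.82838054e-04]), 'contact_force': array([ 0.01070502, -0.37662989,  0.37308098]), 'torque': array([0.03295164, 0.04054703, 0.02638324]), 'grip_force': 0.0, 'width': 1.000616280561091} 0.0188
scene {'fx': 361.7700642426937, 'fy': 361.7700642426937, 'cx': 258.08873058162743, 'cy': 194.56382450519067, 'distortion': array([-0.05277824,  0.        ,  0.        ,  0.        ,  0.        ]), 'pose': array([[-7.94013430e-01, -3.98493398e-01,  4.59070457e-01,
         1.34759578e-01],
       [-6.07900126e-01,  5.20906006e-01, -5.99261520e-01,
         6.96282629e-01],
       [-3.3
[... 557 characters left out ...]
, -2.34113953e-01, -9.72208869e-01,
         1.11637030e+00],
       [ 0.00000000e+00,  0.00000000e+00,  0.00000000e+00,
         1.00000000e+00]])}
{'fx': 287.9161635360015, 'fy': 287.9161635360015, 'cx': 256.7946112984829, 'cy': 186.80914720733966, 'distortion': array([-0.02640797,  0.        ,  0.        ,  0.        ,  0.        ]), 'tool_from_camera': array([[ 7.26631009e-04, -9.52990135e-01, -3.03000452e-01,
         8.49578871e-02],
       [ 9.99999666e-01,  8.05509538e-04, -1.35352530e-04,
         4.78348707e-04],
       [ 3.73059380e-04, -3.03000252e-01,  9.52990403e-01,
        -1.65750762e-01],
       [ 0.00000000e+00,  0.00000000e+00,  0.00000000e+00,
         1.00000000e+00]])}
```

View pics/top0.png

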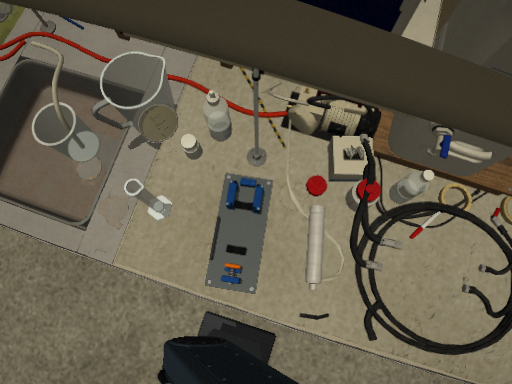

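View pics/scene0.png

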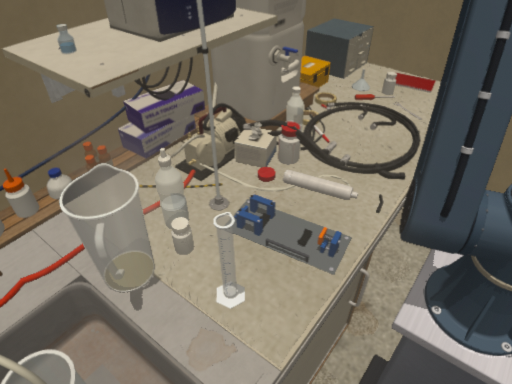

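The top view shows the kit at about (240,232) with the pusher at its lower end (232,268). The sensor lies at (316,245), its ends at (317,207) and (313,288). The cylinder's foot is at (158,207) and its rim at (133,187). The red cap is at (317,185), the red bottle at (368,190), the sample bottle at (190,146) and a tall rod stands at (257,157). The scene view agrees.

```bash
cat > h.py <<'E'
from plant import env, vision
import cv2, numpy as np
from scipy.spatial.transform import Rotation as R
def campose(n,s=None):
    c=vision.calibration(n)
    if n!="wrist": return c,c["pose"]
    s=s or env.observe(); T=np.eye(4); T[:3,:3]=R.from_quat(s["orientation"]).as_matrix(); T[:3,3]=s["eef_pos"]
    return c,T@c["tool_from_camera"]
def K(c): return np.array([[c["fx"],0,c["cx"]],[0,c["fy"],c["cy"]],[0,0,1]])
def cast(n,uv,z,s=None):
    c,P=campose(n,s); uv=np.asarray(uv,float).reshape(-1,1,2)
    p=cv2.undistortPoints(uv,K(c),c["distortion"]).reshape(-1,2)
    d=np.c_[p,np.ones(len(p))]@P[:3,:3].T; o=P[:3,3]
    return o+d*((np.asarray(z)-o[2])/d[:,2])[:,None]
def project(n,X,s=None):
    c,P=campose(n,s); Q=np.linalg.inv(P)
    return cv2.projectPoints(np.asarray(X,float).reshape(-1,1,3),cv2.Rodrigues(Q[:3,:3])[0],Q[:3,3],K(c),c["distortion"])[0].reshape(-1,2)
def snap(n,name):
    s=env.observe(); im=vision.read_camera(n); cv2.imwrite(f"pics/{name}.png",im[...,::-1]); return s,im
E
python3 - <<'E'
from h import *
c=[(225,174),(272,180),(255,292),(207,285)]
k=cast("top",c,.006); print("kit corners",k.round(3), np.linalg.norm(np.diff(k,axis=0),axis=1))
e=cast("top",[(317,207),(313,288)],.0235); print("sensor",e.round(3),e.mean(0),np.linalg.norm(e[1]-e[0]))
print("cyl foot",cast("top",[(158,207)],.01),"rim",cast("top",[(133,187)],.261))
print("cyl scene",cast("scene",[(231,296)],.005),cast("scene",[(225,220)],.261))
print("rod",cast("top",[(257,157)],.0),"cap",cast("top",[(317,185)],.02),"redb",cast("top",[(368,190)],.15), "sb",cast("top",[(190,146)],.1),"bottle",cast("top",[(212,97)],.2))
E
```

```text
kit corners [[ 0.657  0.179  0.006]
 [ 0.683  0.036  0.006]
 [ 0.351 -0.018  0.006]
 [ 0.326  0.12   0.006]] [0.14576306 0.33708397 0.1400285 ]
sensor [[ 0.641 -0.117  0.024]
 [ 0.412 -0.171  0.024]] [ 0.52645395 -0.1439482   0.0235    ] 0.23510759758370628
cyl foot [[0.49605672 0.33776939 0.01      ]] rim [[0.49732646 0.33261803 0.261     ]]
cyl scene [[0.49250234 0.33830453 0.005     ]] [[0.49582209 0.33288041 0.261     ]]
rod [[0.74173119 0.1033021  0.        ]] cap [[ 0.70681645 -0.0987506   0.02      ]] redb [[ 0.69776649 -0.22287879  0.15      ]] sb [[0.6823118  0.28661198 0.1       ]] bottle [[0.80246718 0.24987655 0.2       ]]
```

Emit:
{"method": "carry_out", "body": {
  "grip": [0,0,0,0,0],
  "delta_pos": [
    [0,0,-0.3],
    [0,0,-0.3],
    [0.74,-0.52,0],
    [0.74,-0.52,0],
    [0.74,-0.52,0]
  ],
  "roll": [0.7,0.7,0,0,0]
}}

```text
clock: 0.72
eef_pos: [0.3118, -0.3881, 0.2544]
orientation: [0.993, 0.115, -0.0, -0.0]
contact_force: [0.3, -0.7, 0.2]
width: 0.997
grip_force: 0.0
```

Emit:
{"method": "carry_out", "body": {
  "grip": [0,0,0,0,0],
  "delta_pos": [
    [0.74,-0.52,0],
    [0.74,-0.52,0],
    [0.74,-0.52,0],
    [0.74,-0.52,0],
    [0.74,-0.52,0]
  ],
  "roll": [0,0,0,0,0]
}}

```text
clock: 1.35
eef_pos: [0.4924, -0.1853, 0.2545]
orientation: [0.993, 0.115, -0.0, -0.0]
contact_force: [0.1, -0.3, -0.9]
width: 1.002
grip_force: 0.0
```

Emit:
{"method": "carry_out", "body": {
  "grip": [0,0,0,0],
  "delta_pos": [
    [0.74,-0.52,0],
    [0,0,0],
    [0,0,0],
    [0,0,0]
  ],
  "roll": [0,0,0,0]
}}

```text
clock: 1.85
eef_pos: [0.5269, -0.1472, 0.2546]
orientation: [0.993, 0.115, -0.0, 0.0]
contact_force: [-0.3, -0.2, -0.3]
width: 0.999
grip_force: 0.0
```

```bash
python3 - <<'E'
from h import *
s,im=snap("wrist","w1"); print(s["clock"],s["eef_pos"],s["orientation"],s["contact_force"])
E
```

```text
1.85 [ 0.52689065 -0.1472155   0.25463631] [ 9.93406409e-01  1.14645950e-01 -1.07893392e-04  8.42665821e-06] [-0.27461019 -0.23168424 -0.26880801]
```

View pics/w1.png

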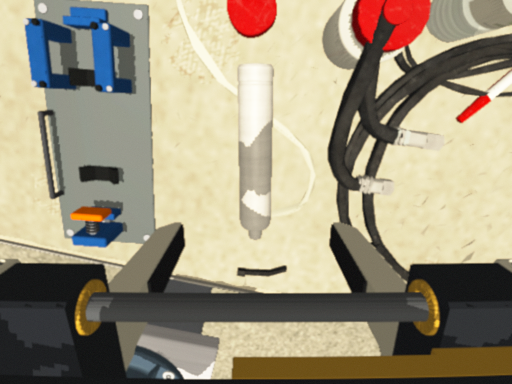

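The sensor is centred at column 256, from row 65 to the tip at row 238. The kit is at the upper left: pusher at (93,214), its stop at (95,238), saddles at (100,173) and (80,78), stand rails at (36,55) and (104,55), plate corners at (36,2), (148,8), (66,240) and (153,243).

```bash
python3 - <<'E'
from h import *
s=env.observe()
im=cv2.imread("pics/w1.png"); hsv=cv2.cvtColor(im,cv2.COLOR_BGR2HSV)
e=cast("wrist",[(256,65),(255,225),(256,238)],[.047,.047,.035],s); print("sensor ends",e.round(4),np.linalg.norm(e-e[0],axis=1))
c=cast("wrist",[(256,110),(255,190)],.0235,s); d=c[0]-c[1]; print("sensor yaw",np.degrees(np.arctan2(d[1],d[0])))
p=im.copy()
# plate mask
m=cv2.inRange(hsv,(90,15,90),(125,70,150)); m[250:]=0; m[:,200:]=0
m=cv2.morphologyEx(m,cv2.MORPH_CLOSE,np.ones((25,25)));n,l,st,_=cv2.connectedComponentsWithStats(m);i=1+st[1:,4].argmax();print(st[i])
# right and left edges fit
ys=np.arange(40,225,5); xr=[np.where(l[y]==i)[0].max() for y in ys]
q=cast("wrist",np.c_[xr,ys],.006,s); f=np.polyfit(q[:,0],q[:,1],1); print("right edge",f,np.degrees(np.arctan(f[0])),np.abs(np.polyval(f,q[:,0])-q[:,1]).max())
o=cv2.inRange(hsv,(5,180,150),(20,255,255)); o[250:]=0;o[:,200:]=0; ys,xs=np.where(o); print("orange",xs.min(),xs.max(),ys.min(),ys.max(), [(y,(ys==y).sum()) for y in range(ys.min(),ys.max()+1)])
cv2.imwrite("pics/w1c.png",cv2.resize(im[0:255,10:215],None,fx=2.9,fy=2.3,interpolation=cv2.INTER_CUBIC)[:590])
E
```

```text
sensor ends [[ 0.6438 -0.1192  0.047 ]
 [ 0.4381 -0.1659  0.047 ]
 [ 0.4122 -0.1733  0.035 ]] [0.         0.2109699  0.23816573]
sensor yaw 12.414394658517061
[  30    0   98   93 3289]Traceback (most recent call last):
  File "<stdin>", line 11, in <module>
    return umr_maximum(a, axis, None, out, keepdims, initial, where)
ValueError: zero-size array to reduction operation maximum which has no identity
```

```bash
python3 - <<'E'
from h import *
s=env.observe()
im=cv2.imread("pics/w1.png"); hsv=cv2.cvtColor(im,cv2.COLOR_BGR2HSV)
print(hsv[[130,130,200,130],[60,120,130,170]])
m=((hsv[...,1]<45)&(hsv[...,2]>70)&(hsv[...,2]<190)).astype(np.uint8)
L=[];Rr=[]
for y in range(95,205,4):
    x=np.where(m[y,:200])[0]; x=x[x>55]; Rr.append((x.max()+1,y)); L.append((x.min(),y))
print(L[::5],Rr[::5])
q=cast("wrist",Rr,.006,s); f=np.polyfit(q[:,0],q[:,1],1); print("right edge",f,np.degrees(np.arctan(f[0])),np.abs(np.polyval(f,q[:,0])-q[:,1]).max())
o=cv2.inRange(hsv,(5,180,150),(20,255,255)); o[250:]=0;o[:,200:]=0; ys,xs=np.where(o); print("orange",xs.min(),xs.max(), [(y,int((ys==y).sum())) for y in range(ys.min(),ys.max()+1)])
cv2.imwrite("pics/w1c.png",cv2.resize(im[0:255,10:215],None,fx=2.3,fy=2.3,interpolation=cv2.INTER_CUBIC))
E
```

```text
[[ 42  22 152]
 [ 34  23 155]
 [ 40  20 151]
 [ 25  57 233]]
[(np.int64(56), 95), (np.int64(56), 115), (np.int64(56), 135), (np.int64(56), 155), (np.int64(56), 175), (np.int64(60), 195)] [(np.int64(150), 95), (np.int64(151), 115), (np.int64(152), 135), (np.int64(152), 155), (np.int64(153), 175), (np.int64(154), 195)]
right edge [ 0.15701809 -0.07561203] 8.923613784311586 0.0009795158170822355
orange 71 102 [(210, 1), (211, 6), (212, 12), (213, 25), (214, 31), (215, 31), (216, 32), (217, 32), (218, 31), (219, 30), (220, 17), (221, 6)]
```

View pics/w1c.png

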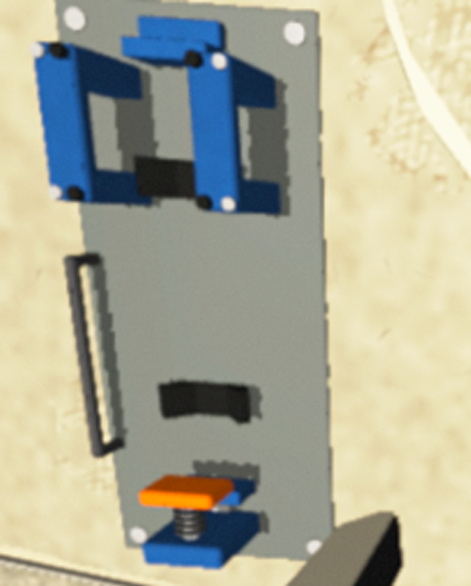

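The crop shows the plate's upper right corner at wrist pixel (148,5), lower left at (66,237), pusher at (71–102, 211–220), black saddles and the four stand buttons.

```bash
python3 - <<'E'
from h import *
s=env.observe()
a=np.radians(8.92); kx=-np.array([np.cos(a),np.sin(a)]); ky=np.array([-kx[1],kx[0]])
def kit(p): return np.c_[p[:,:2]@kx,p[:,:2]@ky]
print("corners UR,LL,LR",kit(cast("wrist",[(148.3,5.2),(65.7,237),(153.5,243.5)],.006,s)).round(4))
# crop picks
C=lambda l:[(10+x/2.3-.3,y/2.3-.3) for x,y in l]
print("buttons top",kit(cast("wrist",C([(58,50),(194,58),(75,193),(204,203)]),.066,s)).round(4))
print("white dots",kit(cast("wrist",C([(38,48),(219,61),(56,192),(228,204)]),.061,s)).round(4))
print("-x stop upper face far edge / near edge ",kit(cast("wrist",C([(180,17),(180,42)]),.030,s)).round(4))
print("orange front bottom z32 / top z62",kit(cast("wrist",C([(148,478),(235,478),(140,492),(228,492)]),[.062,.062,.062,.062],s)).round(4))
O=kx*0
E
```

```text
corners UR,LL,LR [[-0.6828  0.0751]
 [-0.3428 -0.0716]
 [-0.3425  0.0714]]
buttons top [[-0.6448 -0.0319]
 [-0.645   0.035 ]
 [-0.5786 -0.0322]
 [-0.5779  0.0346]]
white dots [[-0.6461 -0.0455]
 [-0.6453  0.0447]
 [-0.5784 -0.0459]
 [-0.5782  0.0446]]
-x stop upper face far edge / near edge  [[-0.6706  0.0101]
 [-0.6587  0.0092]]
orange front bottom z32 / top z62 [[-0.4211 -0.0146]
 [-0.4251  0.0373]
 [-0.4117 -0.0205]
 [-0.4158  0.0324]]
```

Emit:
{"method": "carry_out", "body": {
  "grip": [0,0,0,0,0],
  "delta_pos": [
    [0,0,0.8],
    [0,0,0.8],
    [0,0,0.8],
    [0,0,0.8],
    [0,0,0.6]
  ],
  "roll": [0,0,0,0,0]
}}

```text
clock: 2.52
eef_pos: [0.5266, -0.147, 0.025]
orientation: [0.993, 0.115, -0.0, -0.0]
contact_force: [0.3, -0.3, 0.0]
width: 0.999
grip_force: 0.0
```

Emit:
{"method": "carry_out", "body": {
  "grip": [0,0,0,0.5,0.6],
  "delta_pos": [
    [0,0,0.3],
    [0,0,0],
    [0,0,0],
    [0,0,0],
    [0,0,0]
  ],
  "roll": [0,0,0,0,0],
  "grip_force": 40
}}

```text
clock: 3.15
eef_pos: [0.5279, -0.1464, 0.0094]
orientation: [0.993, 0.115, 0.001, 0.0]
contact_force: [-0.0, -0.6, 0.7]
width: 0.834
grip_force: 0.0
```

Emit:
{"method": "carry_out", "body": {
  "grip": [0.8,0.8,0.8,0.8],
  "delta_pos": [
    [0,0,0],
    [0,0,0],
    [0,0,0],
    [0,0,0]
  ],
  "roll": [0,0,0,0]
}}

```text
clock: 3.65
eef_pos: [0.5274, -0.1461, 0.0086]
orientation: [0.993, 0.115, -0.0, -0.0]
contact_force: [-0.0, 1.7, 1.3]
width: 0.498
grip_force: 40.0
```

Emit:
{"method": "carry_out", "body": {
  "grip": [0.8,0.8,0.8,0.8,0.8],
  "delta_pos": [
    [0,0,-0.3],
    [0,0,-0.6],
    [0,0,-0.6],
    [0,0,-0.5],
    [0,0,0]
  ],
  "roll": [0,0,0,0.35,0.36]
}}

```text
clock: 4.28
eef_pos: [0.5284, -0.1467, 0.1317]
orientation: [0.997, 0.078, 0.002, 0.001]
contact_force: [-0.0, 0.0, -6.8]
width: 0.495
grip_force: 40.0
```

```bash
cat >> h.py <<'E'
a_=np.radians(8.92); kx=-np.array([np.cos(a_),np.sin(a_)]); ky=np.array([-kx[1],kx[0]]); KO=np.array([-.5196,.0005])
def kit(p): p=np.atleast_2d(p); return np.c_[p[:,:2]@kx,p[:,:2]@ky]-KO
def world(k): k=np.asarray(k)+KO; return k[0]*kx+k[1]*ky
def togo(xy,z=None):
    s=env.observe(); r=R.from_quat(s["orientation"]); d=np.r_[xy,z if z is not None else s["eef_pos"][2]]-s["eef_pos"]
    x=r.as_matrix()[:,0]; print("yaw",np.degrees(np.arctan2(x[1],x[0])).round(2),"pos",s["eef_pos"].round(4),"F",s["contact_force"].round(2),"units",(r.inv().apply(d)/.06).round(3)); return s
E
python3 - <<'E'
from h import *
s=togo(world([-.030,0]),.10); print(s["contact_force"],s["width"])
# w1 was taken at:
s1=dict(eef_pos=np.array([0.52689065,-0.1472155,0.25463631]),orientation=np.array([.993406409,.114645950,-1.079e-4,8.4e-6]))
C=lambda l:[(10+x/2.3-.3,y/2.3-.3) for x,y in l]
print(kit(cast("wrist",C([(88,125),(197,125),(40,125),(236,125)]),.061,s1)).round(4))
E
```

```text
yaw 8.92 pos [ 0.5284 -0.1467  0.1317] F [-0.    0.03 -6.81] units [ 0.837 -3.774  0.523]
[-1.40819595e-03  2.61416352e-02 -6.80693398e+00] 0.4950300486058591
[[-0.0923 -0.0251]
 [-0.0957  0.0309]
 [-0.0909 -0.0501]
 [-0.0969  0.0508]]
```

Emit:
{"method": "carry_out", "body": {
  "grip": [0.8,0.8,0.8,0.8,0.8],
  "delta_pos": [
    [0.14,-0.6,0],
    [0.14,-0.7,0],
    [0.14,-0.7,0],
    [0.14,-0.7,0],
    [0.14,-0.7,0.2]
  ],
  "roll": [0,0,0,0,0]
}}

```text
clock: 4.9
eef_pos: [0.5374, 0.0631, 0.1178]
orientation: [0.997, 0.078, 0.001, 0.0]
contact_force: [0.7, -0.1, -7.5]
width: 0.501
grip_force: 40.0
```

Emit:
{"method": "carry_out", "body": {
  "grip": [0.8,0.8,0.8,0.8],
  "delta_pos": [
    [0.14,-0.37,0.2],
    [0,0,0.12],
    [0,0,0],
    [0,0,0]
  ],
  "roll": [0,0,0,0]
}}

```text
clock: 5.4
eef_pos: [0.5421, 0.0842, 0.098]
orientation: [0.997, 0.078, 0.0, 0.0]
contact_force: [-0.1, 0.2, -6.5]
width: 0.498
grip_force: 40.0
```

```bash
python3 - <<'E'
from h import *
s=togo(world([-.030,0.001]),.06)
s,im=snap("wrist","w2"); s,t=snap("top","t2")
a=cv2.resize(t[150:310,180:310],None,fx=3,fy=3,interpolation=cv2.INTER_CUBIC); b=np.zeros((480,800,3),np.uint8); b[:384,:400]=im[:,56:456]; b[:480,410:]=a[:480,:390]
cv2.imwrite("pics/c2.png",b[...,::-1])
E
```

```text
yaw 8.93 pos [0.5421 0.0842 0.098 ] F [-0.14  0.15 -6.46] units [0.017 0.01  0.633]
```

View pics/c2.png

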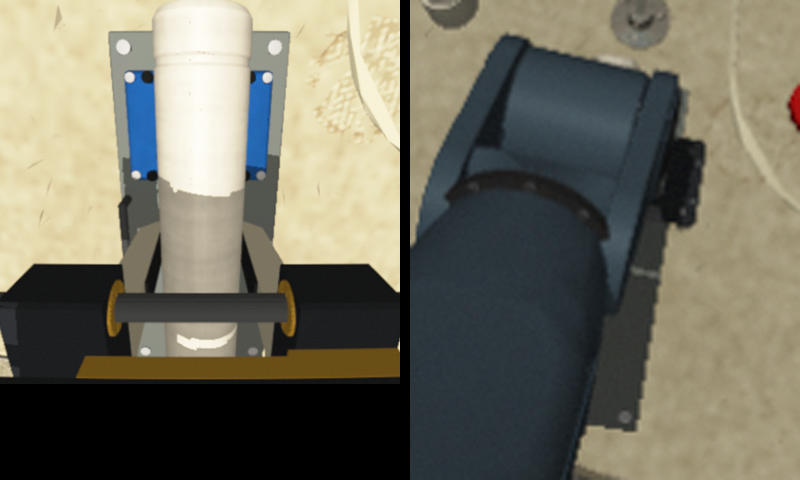

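The wrist picture shows the sensor (crop columns 157–248 at row 100) between the stand rails, whose white dots are at crop (137,76), (267,76), (135,176), (261,176). The top view is blocked by the arm.

```bash
python3 - <<'E'
from h import *
s=env.observe()
im=cv2.imread("pics/w2.png"); hsv=cv2.cvtColor(im,cv2.COLOR_BGR2HSV)
def tool(p): return (R.from_quat(s["orientation"]).inv().apply(p-s["eef_pos"])*1e3).round(1)
print("dots",tool(cast("wrist",[(186,76),(181,76),(323,76),(191,176),(317,176)],.061,s)))
b=cv2.inRange(hsv,(100,120,80),(130,255,255))
for y in (90,110,130,150,170):
    xs=np.where(b[y])[0]; l=xs[xs<256];r=xs[xs>256]
    print(y,l.min(),r.max()+1,"rails mid",tool(cast("wrist",[((l.min()+r.max()+1)/2,y)],.061,s))[0],"sensor",l.max()+1,r.min(),tool(cast("wrist",[((l.max()+1+r.min())/2,y)],.115,s))[0])
E
```

```text
dots [[ 97.5 -46.5  37. ]
 [ 97.5 -49.8  37. ]
 [ 97.5  44.2  37. ]
 [ 28.8 -47.7  37. ]
 [ 28.9  44.4  37. ]]
90 182 328 rails mid [88.6 -0.8 37. ] sensor 210 306 [ 87.6   1.  -17. ]
110 183 326 rails mid [75.6 -1.2 37. ] sensor 211 305 [ 78.1   1.  -17. ]
130 185 325 rails mid [62.1 -0.8 37. ] sensor 212 304 [ 68.2   1.  -17. ]
150 186 323 rails mid [48.  -1.2 37. ] sensor 212 303 [ 57.9   0.8 -17. ]
170 187 322 rails mid [33.4 -1.2 37. ] sensor 213 303 [ 47.2   1.1 -17. ]
```

Emit:
{"method": "carry_out", "body": {
  "grip": [0.8,0.8,0.8,0.8],
  "delta_pos": [
    [0,-0.033,0.3],
    [0,0,0.4],
    [0,0,0.21],
    [0,0,0]
  ],
  "roll": [0,0,0,0]
}}

```text
clock: 6.0
eef_pos: [0.541, 0.0869, 0.0417]
orientation: [0.997, 0.078, -0.001, 0.0]
contact_force: [-0.3, 0.1, -7.1]
width: 0.494
grip_force: 40.0
```

Emit:
{"method": "carry_out", "body": {
  "grip": [0.8,0.8,0.8],
  "delta_pos": [
    [-0.05,0,0],
    [-0.03,0,0],
    [0,0,0]
  ],
  "roll": [0,0,0]
}}

```text
clock: 6.38
eef_pos: [0.537, 0.0862, 0.0433]
orientation: [0.997, 0.078, 0.0, -0.0]
contact_force: [0.0, 0.3, -6.9]
width: 0.494
grip_force: 40.0
```

Emit:
{"method": "carry_out", "body": {
  "grip": [0.8,0.8],
  "delta_pos": [
    [-0.04,0,0],
    [0,0,0]
  ],
  "roll": [0,0]
}}

```text
clock: 6.62
eef_pos: [0.5344, 0.0858, 0.0429]
orientation: [0.997, 0.078, -0.0, -0.0]
contact_force: [0.0, 0.3, -7.2]
width: 0.495
grip_force: 40.0
```

Emit:
{"method": "carry_out", "body": {
  "grip": [0.8,0.8],
  "delta_pos": [
    [-0.04,0,0],
    [0,0,0]
  ],
  "roll": [0,0]
}}

```text
clock: 6.88
eef_pos: [0.532, 0.0854, 0.0428]
orientation: [0.997, 0.078, -0.0, 0.0]
contact_force: [-0.0, 0.8, -7.4]
width: 0.494
grip_force: 40.0
```

Emit:
{"method": "carry_out", "body": {
  "grip": [0.8,0.8],
  "delta_pos": [
    [-0.04,0,0],
    [0,0,0]
  ],
  "roll": [0,0]
}}

```text
clock: 7.12
eef_pos: [0.5296, 0.085, 0.0428]
orientation: [0.997, 0.078, -0.0, -0.0]
contact_force: [-0.3, -1.5, -6.4]
width: 0.501
grip_force: 40.0
```

Emit:
{"method": "carry_out", "body": {
  "grip": [0.8,0.8],
  "delta_pos": [
    [-0.04,0,0],
    [0,0,0]
  ],
  "roll": [0,0]
}}

```text
clock: 7.38
eef_pos: [0.528, 0.0848, 0.0431]
orientation: [0.997, 0.078, 0.001, -0.0]
contact_force: [3.1, 0.8, -6.2]
width: 0.497
grip_force: 40.0
```

Emit:
{"method": "carry_out", "body": {
  "grip": [0.8,0.8,0.8,0.8,0.8],
  "delta_pos": [
    [-0.05,0,0],
    [-0.05,0,0],
    [-0.04,0,0],
    [0,0,0],
    [0,0,0]
  ],
  "roll": [0,0,0,0,0]
}}

```text
clock: 8.0
eef_pos: [0.5193, 0.0834, 0.0429]
orientation: [0.997, 0.078, 0.0, -0.0]
contact_force: [3.8, 0.6, -7.2]
width: 0.497
grip_force: 40.0
```

Emit:
{"method": "carry_out", "body": {
  "grip": [0.8,0.8],
  "delta_pos": [
    [0,0,0],
    [0,0,0]
  ],
  "roll": [0,0]
}}

```text
clock: 8.25
eef_pos: [0.5192, 0.0834, 0.0428]
orientation: [0.997, 0.078, 0.0, -0.0]
contact_force: [4.8, 2.8, -6.9]
width: 0.498
grip_force: 40.0
```

Emit:
{"method": "carry_out", "body": {
  "grip": [0.8,0.8,0.8,0.8],
  "delta_pos": [
    [0,0,0.08],
    [0,0,0.08],
    [0,0,0.08],
    [0,0,0]
  ],
  "roll": [0,0,0,0]
}}

```text
clock: 8.75
eef_pos: [0.5192, 0.0833, 0.0281]
orientation: [0.997, 0.078, -0.0, 0.0]
contact_force: [5.5, 0.9, -6.3]
width: 0.494
grip_force: 40.0
```

Emit:
{"method": "carry_out", "body": {
  "grip": [0.8,0.8,0.8,0.8],
  "delta_pos": [
    [0,0,0.08],
    [0,0,0.05],
    [0,0,0.02],
    [0,0,0]
  ],
  "roll": [0,0,0,0]
}}

```text
clock: 9.25
eef_pos: [0.5188, 0.0831, 0.0194]
orientation: [0.997, 0.078, -0.0, 0.0]
contact_force: [-1.2, -4.8, 3.2]
width: 0.495
grip_force: 40.0
```

Emit:
{"method": "carry_out", "body": {
  "grip": [0.8,0.8],
  "delta_pos": [
    [0,0,0.02],
    [0,0,0]
  ],
  "roll": [0,0]
}}

```text
clock: 9.5
eef_pos: [0.5189, 0.0831, 0.019]
orientation: [0.997, 0.078, -0.0, 0.0]
contact_force: [-4.8, -5.9, 16.0]
width: 0.494
grip_force: 40.0
```

Emit:
{"method": "carry_out", "body": {
  "grip": [0.4,0.36,0.36,0.36],
  "delta_pos": [
    [0,0,-0.015],
    [0,0,0],
    [0,0,0],
    [0,0,0]
  ],
  "roll": [0,0,0,0]
}}

```text
clock: 10.0
eef_pos: [0.519, 0.0834, 0.0189]
orientation: [0.997, 0.078, -0.0, -0.0]
contact_force: [-0.2, 0.8, 0.2]
width: 0.64
grip_force: 0.0
```

Emit:
{"method": "carry_out", "body": {
  "grip": [0.36,0.36,0.36,0.36,0.36],
  "delta_pos": [
    [0,0,-0.15],
    [0,0,-0.3],
    [0,0,-0.6],
    [0,0,-0.8],
    [0,0,-0.8]
  ],
  "roll": [0,0,0,0,0]
}}

```text
clock: 10.62
eef_pos: [0.519, 0.0834, 0.181]
orientation: [0.997, 0.078, 0.001, 0.0]
contact_force: [-1.1, -0.2, 1.0]
width: 0.639
grip_force: 0.0
```

Emit:
{"method": "carry_out", "body": {
  "grip": [0,0,0,0],
  "delta_pos": [
    [0,0,-0.8],
    [0,0,-0.5],
    [0,0,0],
    [0,0,0]
  ],
  "roll": [0,0,0,0]
}}

```text
clock: 11.12
eef_pos: [0.5186, 0.0833, 0.2557]
orientation: [0.997, 0.078, -0.0, -0.0]
contact_force: [0.2, -0.8, -0.7]
width: 0.984
grip_force: 0.0
```

```bash
python3 - <<'E'
from h import *
s=togo(world([-.0921,-.001]),.3); print(s["eef_pos"].tolist(),s["orientation"].tolist())
s,im=snap("wrist","w3"); s,t=snap("scene","s3")
a=cv2.resize(t[170:290,210:370],None,fx=1.8,fy=1.8,interpolation=cv2.INTER_CUBIC); b=np.zeros((384,800,3),np.uint8); b[:,:512]=im; b[:a.shape[0],512:]=a[:,:288]
cv2.imwrite("pics/c3.png",b[...,::-1])
E
```

```text
yaw 8.98 pos [0.5186 0.0833 0.2557] F [ 0.19 -0.78 -0.67] units [ 1.441  0.025 -0.739]
[0.5185574664739452, 0.08334452363085039, 0.25572541004862676] [0.9969281530677986, 0.07832045821366097, -0.00040408844505561523, -1.2592011524117685e-05]
```

View pics/c3.png

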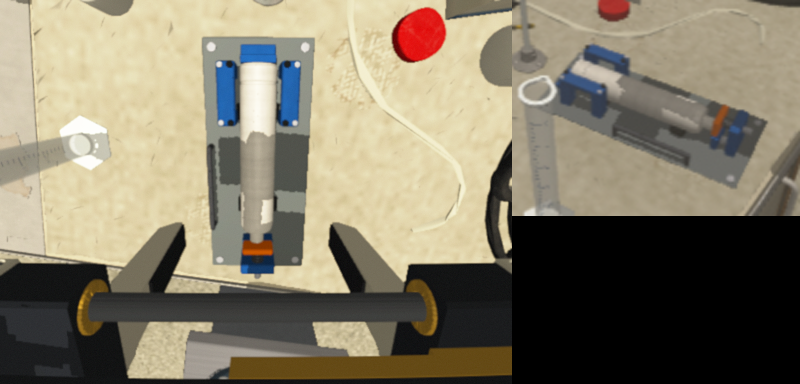

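The sensor lies between both stops, its end at row 62 against the upper stop and the orange pusher at row 248 pressed in. The cylinder's foot is at (85,143) in the wrist picture.

```bash
python3 - <<'E'
from h import *
s=env.observe()
im=cv2.imread("pics/w3.png"); hsv=cv2.cvtColor(im,cv2.COLOR_BGR2HSV)
b=cv2.inRange(hsv,(100,120,60),(130,255,255))
n,l,st,ce=cv2.connectedComponentsWithStats(b)
for i in range(1,n):
    if st[i,4]>200: print(st[i],ce[i])
c=[(222,64),(294,65),(220,123),(296,123)]
d=cast("wrist",c,.061,s); print("dots mean kit",kit(d).round(4), kit(d).mean(0),d.mean(0))
w=cv2.inRange(hsv,(0,0,235),(180,35,255)); w[:100]=0;w[180:]=0;w[:,120:]=0;w[:,:45]=0
n,l,st,ce=cv2.connectedComponentsWithStats(w); i=1+st[1:,4].argmax(); print("foot",st[i],ce[i])
print(cast("wrist",[(85,143)],.01,s))
# orange 
o=cv2.inRange(hsv,(5,180,120),(20,255,255)); o[:200]=0; ys,xs=np.where(o); print("orange rows",ys.min(),ys.max()); print(kit(cast("wrist",[(258,ys.min()),(258,ys.max())],.062,s)))
togo([.496,.335],.33)
E
```

```text
[240  45  36  18 606] [257.78877888  53.17326733]
[ 216   61   21   65 1089] [226.27364555  92.64370983]
[ 278   61   22   65 1088] [289.09742647  92.890625  ]
[241 256  33  18 457] [256.97811816 265.04157549]
dots mean kit [[-0.1253 -0.0426]
 [-0.1244  0.0409]
 [-0.0579 -0.0473]
 [-0.0581  0.046 ]] [-0.09142165 -0.0007664 ] [0.60359053 0.09500529 0.061     ]
foot [ 60 116  47  21 549] [ 81.34608379 126.82331512]
[[0.49969042 0.33095113 0.01      ]]
orange rows 241 334
[[ 1.03150296e-01 -1.72908857e-04]
 [ 2.67651447e-01  3.53551167e-04]]
yaw 8.98 pos [0.5185 0.0833 0.2551] F [0.31 0.35 0.26] units [ 0.281 -4.202 -1.247]
```

Emit:
{"method": "carry_out", "body": {
  "grip": [0,0,0,0,0],
  "delta_pos": [
    [0,0,-0.65],
    [0,0,-0.6],
    [0.05,-0.7,0],
    [0.05,-0.7,0],
    [0.05,-0.7,0]
  ],
  "roll": [0,0,0,0,0]
}}

```text
clock: 11.85
eef_pos: [0.5079, 0.2104, 0.3302]
orientation: [0.997, 0.078, -0.001, 0.0]
contact_force: [0.8, -0.4, 0.6]
width: 0.999
grip_force: 0.0
```

Emit:
{"method": "carry_out", "body": {
  "grip": [0,0,0,0,0],
  "delta_pos": [
    [0.05,-0.7,0],
    [0.05,-0.7,0],
    [0.03,-0.7,0],
    [0,0,0],
    [0,0,0]
  ],
  "roll": [0,0,0,0,0]
}}

```text
clock: 12.48
eef_pos: [0.4963, 0.3345, 0.3303]
orientation: [0.997, 0.078, -0.001, 0.0]
contact_force: [-0.3, -0.3, 0.2]
width: 1.003
grip_force: 0.0
```

```bash
python3 - <<'E'
from h import *
togo([.497,.333],.191)
s,im=snap("wrist","w4"); print(s["clock"])
E
```

```text
yaw 9.0 pos [0.4963 0.3345 0.3303] F [-0.34 -0.29  0.23] units [0.012 0.025 2.321]
12.475
```

View pics/w4.png

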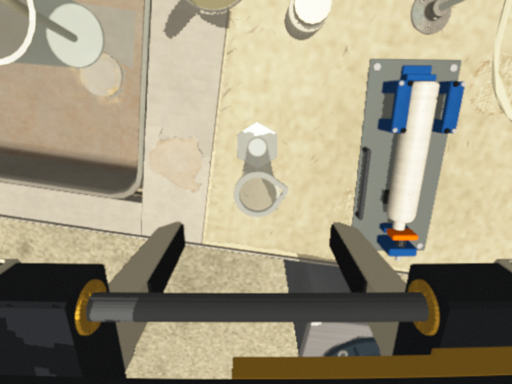

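The rim is a ring centred at (258,194). The foot's hexagon is centred near (258,146) with a corner pointing up the picture, along tool x, so it is already aligned with the kit.

```bash
python3 - <<'E'
from h import *
s=env.observe(); p=cast("wrist",[(258,194),(258,147),(257.5,123)],[.261,.02,.01],s); print(p)
d=(p-s["eef_pos"]); print(R.from_quat(s["orientation"]).inv().apply(d).round(4))
E
```

```text
[[0.50025495 0.33323632 0.261     ]
 [0.49957128 0.33208439 0.02      ]
 [0.53728624 0.3389005  0.01      ]]
[[0.0037 0.0015 0.0696]
 [0.0031 0.0024 0.3106]
 [0.0414 0.0015 0.3205]]
```

Emit:
{"method": "carry_out", "body": {
  "grip": [0,0,0,0,0],
  "delta_pos": [
    [0.05,0.03,0],
    [0,0,0.5],
    [0,0,0.6],
    [0,0,0.6],
    [0,0,0.5]
  ],
  "roll": [0,0,0,0,0]
}}

```text
clock: 13.15
eef_pos: [0.4998, 0.3327, 0.1979]
orientation: [0.997, 0.078, -0.0, 0.0]
contact_force: [1.1, 0.5, 0.3]
width: 1.001
grip_force: 0.0
```

Emit:
{"method": "carry_out", "body": {
  "grip": [0,0.3,0.45,0.52,0.56],
  "delta_pos": [
    [0,0,0.12],
    [0,0,0],
    [0,0,0],
    [0,0,0],
    [0,0,0]
  ],
  "roll": [0,0,0,0,0],
  "grip_force": 10
}}

```text
clock: 13.78
eef_pos: [0.4998, 0.3337, 0.1925]
orientation: [0.997, 0.078, 0.0, -0.0]
contact_force: [-0.3, 0.0, 0.2]
width: 0.616
grip_force: 0.0
```

Emit:
{"method": "carry_out", "body": {
  "grip": [0.6,0.7,0.7,0.7],
  "delta_pos": [
    [0,0,0],
    [0,0,0],
    [0,0,0],
    [0,0,0]
  ],
  "roll": [0,0,0,0]
}}

```text
clock: 14.28
eef_pos: [0.4996, 0.3337, 0.192]
orientation: [0.997, 0.078, 0.0, -0.0]
contact_force: [0.0, 0.3, 1.2]
width: 0.412
grip_force: 10.0
```

Emit:
{"method": "carry_out", "body": {
  "grip": [0.7,0.7,0.7,0.7,0.7],
  "delta_pos": [
    [0,0,-0.15],
    [0,0,-0.35],
    [0,0,-0.45],
    [0,0,-0.35],
    [0,0,-0.15]
  ],
  "roll": [0,0,0,0,0],
  "grip_force": 12
}}

```text
clock: 14.9
eef_pos: [0.4999, 0.3338, 0.2805]
orientation: [0.997, 0.078, 0.001, -0.0]
contact_force: [0.4, 1.0, -0.9]
width: 0.413
grip_force: 12.0
```

```bash
python3 - <<'E'
from h import *
s=togo([.6036,.095],.26); print(s["width"],s["grip_force"])
E
```

```text
yaw 8.99 pos [0.4999 0.3338 0.2805] F [ 0.42  1.05 -0.88] units [1.085 4.201 0.341]
0.41342923869550746 12.002048660069704
```

Emit:
{"method": "carry_out", "body": {
  "grip": [0.7,0.7,0.7,0.7,0.7],
  "delta_pos": [
    [0.05,0.2,0],
    [0.1,0.4,0],
    [0.15,0.6,0],
    [0.15,0.6,0],
    [0.15,0.6,0]
  ],
  "roll": [0,0,0,0,0]
}}

```text
clock: 15.52
eef_pos: [0.5578, 0.195, 0.2778]
orientation: [0.997, 0.078, -0.001, 0.0]
contact_force: [-0.0, -0.9, -1.1]
width: 0.413
grip_force: 12.0
```

Emit:
{"method": "carry_out", "body": {
  "grip": [0.7,0.7,0.7,0.7,0.7],
  "delta_pos": [
    [0.15,0.6,0],
    [0.15,0.5,0],
    [0.1,0.4,0],
    [0.05,0.2,0],
    [0.035,0.1,0]
  ],
  "roll": [0,0,0,0,0]
}}

```text
clock: 16.15
eef_pos: [0.6032, 0.0943, 0.2784]
orientation: [0.997, 0.078, -0.0, -0.0]
contact_force: [0.3, 0.3, -0.7]
width: 0.41
grip_force: 12.0
```

Emit:
{"method": "carry_out", "body": {
  "grip": [0.7,0.7],
  "delta_pos": [
    [0,0,0],
    [0,0,0]
  ],
  "roll": [0,0]
}}

```text
clock: 16.4
eef_pos: [0.603, 0.0955, 0.2789]
orientation: [0.997, 0.079, -0.0, -0.0]
contact_force: [-0.4, 0.6, -0.8]
width: 0.411
grip_force: 12.0
```

```bash
python3 - <<'E'
from h import *
s=togo([.6036,.095],.253); print(s["eef_pos"].tolist(),s["orientation"].tolist())
s,im=snap("wrist","w5"); s,t=snap("scene","s5")
a=cv2.resize(t[120:280,190:350],None,fx=1.8,fy=1.8,interpolation=cv2.INTER_CUBIC); b=np.zeros((384,800,3),np.uint8); b[:,:512]=im; b[:a.shape[0],512:]=a[:,:288]
cv2.imwrite("pics/c5.png",b[...,::-1])
E
```

```text
yaw 9.03 pos [0.603  0.0955 0.2789] F [-0.4   0.56 -0.8 ] units [0.008 0.01  0.432]
[0.6030472112907008, 0.09549650993023953, 0.2789156926345601] [0.9968981608705152, 0.07870229660922799, -4.265085749477905e-05, -5.951740959564374e-05]
```

View pics/c5.png

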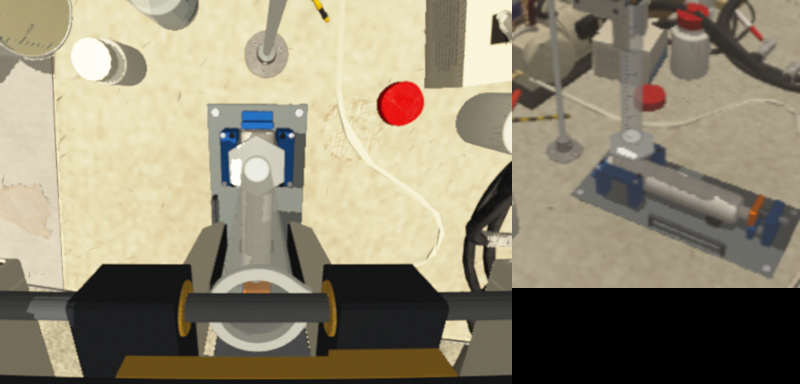

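The cylinder hangs upright over the stand: the foot's upper corner is at (258,138), its neck at (257,169) and the rails span columns 220–295. The scene view agrees.

```bash
python3 - <<'E'
from h import *
s=env.observe(); im=cv2.imread("pics/w5.png"); hsv=cv2.cvtColor(im,cv2.COLOR_BGR2HSV)
T=lambda p:(R.from_quat(s["orientation"]).inv().apply(p-s["eef_pos"])*1e3).round(1)
b=cv2.inRange(hsv,(100,120,40),(130,255,255)); n,l,st,ce=cv2.connectedComponentsWithStats(b)
for i in range(1,n):
    if st[i,4]>60: print(st[i])
print("foot corner, neck",T(cast("wrist",[(258,138),(257,169)],[.097,.108],s)))
print("rail ends mid", T(cast("wrist",[(257.5,129),(257.5,187)],.061,s)))
cv2.imwrite("pics/c5b.png",cv2.resize(im[95:215,190:330],None,fx=5,fy=5,interpolation=cv2.INTER_CUBIC))
E
```

```text
[241 111  32  18 540]
[221 129  18  57 500]
[276 129  18  57 558]
foot corner, neck [[ 36.1   1.8 182. ]
 [  0.5   0.7 171. ]]
rail ends mid [[ 42.9   1.3 218. ]
 [-37.3   1.4 218. ]]
```

View pics/c5b.png

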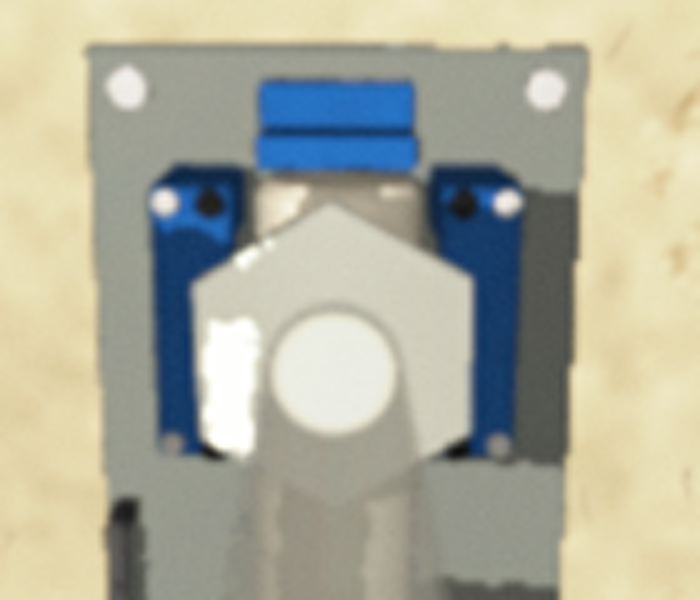

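The magnified crop puts the stand's dots at wrist pixels (223,135.4), (291.6,135.4), (224.4,183.6), (289.6,183.6), and the hexagon's corners at (256.6,135.6) and (257.6,195.6).

```bash
python3 - <<'E'
from h import *
s=env.observe()
T=lambda p:(R.from_quat(s["orientation"]).inv().apply(p-s["eef_pos"])*1e3).round(1)
d=T(cast("wrist",[(223,135.2),(291.4,135.2),(224.2,183.4),(289.4,183.4)],.061,s)); print(d,d.mean(0))
f=T(cast("wrist",[(256.4,135.4),(257.4,195.4)],.097,s)); print(f,f.mean(0))
g=T(cast("wrist",[(228.5,165),(284.2,165)],.097,s)); print(g,g.mean(0))
E
```

```text
[[ 34.7 -44.4 218. ]
 [ 34.8  46.2 218. ]
 [-32.  -45.  218. ]
 [-32.   45.9 218. ]] [  1.375   0.675 218.   ]
[[ 3.92e+01 -1.00e-01  1.82e+02]
 [-3.71e+01  1.20e+00  1.82e+02]] [  1.05   0.55 182.  ]
[[  2.8 -34.6 182. ]
 [  2.8  34.3 182. ]] [ 2.80e+00 -1.50e-01  1.82e+02]
```

Emit:
{"method": "carry_out", "body": {
  "grip": [0.7,0.7,0.7,0.7,0.7],
  "delta_pos": [
    [0.005,0.005,0.12],
    [0,0,0.12],
    [0,0,0.08],
    [0,0,0.05],
    [0,0,0]
  ],
  "roll": [0,0,0,0,0]
}}

```text
clock: 17.12
eef_pos: [0.6036, 0.0946, 0.2565]
orientation: [0.997, 0.078, -0.0, -0.0]
contact_force: [0.9, -0.1, -1.2]
width: 0.412
grip_force: 12.0
```

Emit:
{"method": "carry_out", "body": {
  "grip": [0.7,0.7,0.7],
  "delta_pos": [
    [0,0,0.025],
    [0,0,0.015],
    [0,0,0]
  ],
  "roll": [0,0,0]
}}

```text
clock: 17.5
eef_pos: [0.6036, 0.0946, 0.2543]
orientation: [0.997, 0.078, 0.0, -0.0]
contact_force: [-0.3, 0.5, -1.6]
width: 0.411
grip_force: 12.0
```

Emit:
{"method": "carry_out", "body": {
  "grip": [0.7,0.7,0.7],
  "delta_pos": [
    [0,0,0.02],
    [0,0,0],
    [0,0,0]
  ],
  "roll": [0,0,0]
}}

```text
clock: 17.88
eef_pos: [0.6036, 0.0946, 0.2531]
orientation: [0.997, 0.078, -0.0, 0.0]
contact_force: [0.6, 0.8, 0.1]
width: 0.411
grip_force: 12.0
```

Emit:
{"method": "carry_out", "body": {
  "grip": [0.7,0.7,0.7],
  "delta_pos": [
    [0,0,0.015],
    [0,0,0],
    [0,0,0]
  ],
  "roll": [0,0,0]
}}

```text
clock: 18.25
eef_pos: [0.604, 0.0947, 0.253]
orientation: [0.997, 0.078, 0.001, -0.0]
contact_force: [-0.8, 1.2, 4.8]
width: 0.412
grip_force: 12.0
```

Emit:
{"method": "carry_out", "body": {
  "grip": [0.57,0.54,0.5,0.4,0.2],
  "delta_pos": [
    [0,0,-0.01],
    [0,0,0],
    [0,0,0],
    [0,0,0],
    [0,0,0]
  ],
  "roll": [0,0,0,0,0],
  "grip_force": 4
}}

```text
clock: 18.88
eef_pos: [0.6036, 0.0946, 0.2528]
orientation: [0.997, 0.078, -0.0, 0.0]
contact_force: [0.3, 0.5, 0.4]
width: 0.658
grip_force: 0.0
```

Emit:
{"method": "carry_out", "body": {
  "grip": [0,0,0,0,0],
  "delta_pos": [
    [0,0,0],
    [0,0,0],
    [0,0,0],
    [0,0,-0.3],
    [0,0,-0.5]
  ],
  "roll": [0,0,0,0,0]
}}

```text
clock: 19.5
eef_pos: [0.6034, 0.0946, 0.3019]
orientation: [0.997, 0.078, -0.0, 0.0]
contact_force: [0.0, -0.5, 0.5]
width: 1.003
grip_force: 0.0
```

Emit:
{"method": "carry_out", "body": {
  "grip": [0,0,0,0,0],
  "delta_pos": [
    [0,0,-0.5],
    [0,0,-0.5],
    [0,0,-0.4],
    [0,0,0],
    [0,0,0]
  ],
  "roll": [0,0,0,0,0]
}}

```text
clock: 20.12
eef_pos: [0.6034, 0.0946, 0.3842]
orientation: [0.997, 0.078, -0.0, 0.0]
contact_force: [0.2, -0.6, 0.4]
width: 0.999
grip_force: 0.0
```

```bash
python3 - <<'E'
from h import *
s=togo([.6036,.095]); print(s["clock"])
s,im=snap("wrist","w6"); s,t=snap("scene","s6")
a=cv2.resize(t[120:280,190:350],None,fx=1.8,fy=1.8,interpolation=cv2.INTER_CUBIC); b=np.zeros((384,800,3),np.uint8); b[:,:512]=im; b[:a.shape[0],512:]=a[:,:288]
cv2.imwrite("pics/c6.png",b[...,::-1])
E
```

```text
yaw 8.98 pos [0.6034 0.0946 0.3842] F [ 0.17 -0.58  0.4 ] units [ 0.005 -0.006 -0.   ]
20.125
```

View pics/c6.png

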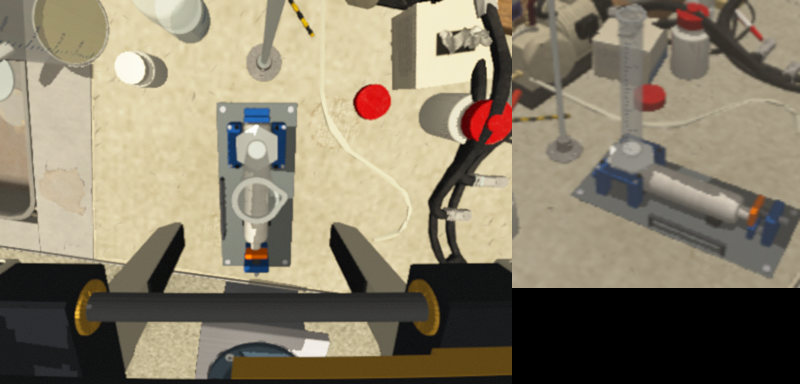

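The cylinder stands upright on the stand, foot at (257,149) between the rails and rim at (258,199). The sensor is home, and the gripper is clear above.

```bash
python3 -c "
from plant import env
print(env.job_done())"
```

```text
the job is handed in; nothing more can be done
None
```

I handed the job in at about 20 s. In the last pictures the sensor lies home in the bed with the spring pressed in, and the cylinder stands upright on the stand. No verdict came back.

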